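# Press the glued flap of a soap carton

## Task

The top flap of the three-soap carton has just been glued. Gently slide the carton along the bed of the screw press until it stands fully home against the back stop, then wind the crank down until the pad just touches the carton. From that touch give the crank one quarter turn more, no further or the carton is crushed, and let go so that it stays clamped.

Things in the scene. Friction and masses are not known exactly. Their poses are not given: they have to be found in the camera images.
- press: Green bench screw press fixed to the table: two steel columns (68 mm to either side), a cross beam (top 184 mm above the table), a vertical screw. Origin on the screw axis at table height; x points along the bed to the robot's left (the way the carton slides in), z up. A sprung 56 x 46 mm cork-faced pad hangs under the screw.
- nut (a point): Brass nut on top of the beam, on the screw axis, 190 mm above the table. Coarse right-hand thread, 24 mm a turn: clockwise from above drives screw, crank and pad down. How far the pad's stem is screwed out differs by up to 12 mm and is not told, so the touch (12 to 28 mm of travel, 0.5 to 1.2 turns from the start) must be felt. The screw stays where it is left.
- bed: Grey bed plate of the press, 14 mm high, from 150 mm before to 85 mm behind the screw axis; origin and axes as the press. Two aluminium rails (58 mm apart, tops 26 mm above the table) guide the carton; the aluminium back stop, 40 mm high, stands at the far end, its face at x = +73 mm.
- soap_carton: Long carton of three soaps with a yellow, blue and green front, 0.3 kg, 54 x 206 x 88 mm (x, y, z), standing between the rails 25 to 45 mm short of the back stop. Origin: centre of its underside; its long y axis points the way it slides. Fully home, its origin is at x = -30 mm of the press and its near end at -133 mm; the pad then presses its far half.
- crank (a joint): Crank angle in rad, growing clockwise from above as the press is wound down (3.82 mm a rad), 0 to 12; at 0 the arm points to the press's -x. Free winding takes a steady 6 N or so along the handle's path; at the touch the pad's preloaded spring adds a sudden 50 N of press force (3.8 N at the handle), then 3.5 N per mm (21 N, or 1.6 N at the handle, in a quarter turn).
- crank_grip (a point): Where to grip the crank's upright black handle: on its axis, 50 mm from the screw axis, 26 mm above the crank arm's top and 267 mm above the table at angle 0, less 3.82 mm per rad wound. The handle is 21 mm thick, 46 mm tall and spins freely on its pin, so a closed gripper can carry it round without turning. It goes round and down with the crank.
- pink_dripper: Pink fluted ceramic coffee dripper, 119 mm wide, 85 mm high, loose on the table; origin at the centre of its underside. A bystander.
- pink_soap: Pink carton, 62 x 86 x 85 mm, loose; origin at the centre of its underside. A bystander.
- hare: Chocolate hare with yellow bow, 123 mm high, loose; origin at the centre of its underside. A bystander.
- gift_box: Flowered gift box, 110 x 126 x 104 mm, loose; origin at the centre of its underside. A bystander.

How it is judged:
By the outcome, as a careful person would: the job done as asked, in the order asked, and still so for the second after the job is handed in, with the robot touching nothing.
It also fails if it takes over 72 s, if anything falls off the work surface, if the arm or the gripper's body presses on something with over 40 N, if the wrist force passes 120 N, or if a joint passes its speed limit or range.

## Robot

A 6-joint arm with a two-finger parallel gripper is mounted at the origin on a cart in front of the work surface, level with it; the furniture and walls round the work are solid. World frame = base frame: x ahead of the robot, y to its left, z up, the work surface at z = 0. Lengths are in m, angles in rad, forces in N, time in s.
With the tool pointing down it reaches from about 0.375 to 0.9 m from the base axis. Payload 3.1 kg.
Tool frame: the origin (TCP) lies at the centre of the arm's flange, where the gripper is bolted on; the fingertips stand robot.tip_extent ahead of it and the grasp point (between the pads) lies 164 mm ahead of it (robot.tip_extent is the distance from the TCP to the fingertips, in m); z points along the fingers, y is the line along which they close (so a half turn about z gives the same grasp; the last joint's range is limited). The gripper opens to 87 mm and grips with 3 to 60 N. Pads are 19 mm wide; open, the fingers measure 117 mm over their backs; the gripper's body (75 mm by 190 mm) begins 51 mm behind the grasp point.
Start: joints at [-1.359, 0.527, 1.433, -0, 1.181, -0.178], TCP at [0.238, -0.578, 0.405] pointing down, gripper open.
Joint ranges: [-3.08, 3.08], [-0.75, 2.2], [0.22, 2.44], [-1.43, 4.57], [0, 2.65], [-2.85, 2.85]. Speed limits (rad/s): [2.79, 2.79, 3.14, 3.14, 3.14, 3.14].

## Interface

Orientations are given as a unit quaternion [x, y, z, w].
In Python, from rig import get_obs, camera, hand_in, cut_out, robot gives the robot as it stands.
- The arm moves only by the tool step_arm, never from a script. Its argument "rows" is a list of rows, each a list of 6 numbers: the shift along the world's x, y, z in m, then the turn, a rotation vector about the world's x, y, z in degrees. A call has 1 to 12 rows; each row shifts and turns the commanded pose from where the row before left it; what a row does not reach is not made up. A row lasts 1/8 s, in which the tool goes at most 62.5 mm and 10.7 degrees, less where a joint would pass 70% of its speed; a pose out of reach is approached as far as the arm can. A call is refused whole if a number of a shift passes 0.0625 or a number of a turn 10.7, either way. A call with a gripper value outside its range is refused whole. "jaw" is the finger opening in m, from 0 to 0.087, set as the call begins (left out, the last holds). The fingers move at their own pace and stop on an object; "squeeze" is the grip in N (left out, the last holds). Time passes only in rows, so rows that do not move let the fingers close. It gives the time, the measured TCP pose, the force, the opening and the grip force at its end, in the units of the state.
- get_obs(): the state, without advancing time (a new reading comes with each control period).
- camera(name): name is "scene" or "top"; returns a dict with "pixels" (420x560x3 uint8, blue, green, red), "depth" (420x560 float32, m along the optical axis (not along the pixel's ray), 0 where there is no reading), "fov_y" (degrees; the focal length in pixels is half the picture's height over the tangent of half this angle, whatever the lens; pixels are square), "cx", "cy" (the principal point, pixels), "extrinsics" (4x4, takes a point from camera to world coordinates). Camera axes: x right, y up, looking along -z (the intrinsics and any distortion apply to the point x, -y, -z); pixel columns grow to the right and rows downward; lengths in m; the calibration is good to about 2 mm. A picture is of the moment at which its call begins.
- hand_in(): hands the job in; it is judged then, once.
Trained networks look in the newest picture that a camera, given by its name, has taken for a name from the list of things; names that differ only in an ending like _2 or _b are one class to them, and where a whole thing is asked for, a point or a joint stands for the part that bears it (a point fixed in the world has none). Each returns a list of dicts, best first, with "confidence" (0 to 1); they miss things now and then, are a little off and sometimes report something else, mostly with a low value. They report only what shows in the picture. A call takes as long as a camera call.
- cut_out(label, camera): "region" (420x560 bool, what is visible of it) and "extent" ([centre column, centre row, width, height] in pixels, round what is visible of it).
The state is a dict: "time": time; "q": joint angles; "joint_velocities": joint speeds; "joint_torque": joint torques, N m; "position": TCP position; "tool_rot": TCP orientation; "ft_force": force on the tool from outside, world axes, zero at the start; "moment": the same for the moment, N m; "grip_width": finger opening in m; "grip_force": force on a finger pad.
Only numpy, scipy, OpenCV 4.12 (cv2) and the standard library are available. Lean on these libraries where they do the work, as an engineer would, in place of code of your own. Each camera call takes 0.05 s, during which the arm holds its last target. There are 200 camera calls.

## Working session

There is one attempt and no reset: what is moved stays moved. The work goes in short steps, Python scripts to look and compute and a tool call to move; the robot and the scene stay as the last step left them, time stands still between calls to the robot, and variables do not carry over. Pictures are saved under pics/ and viewed, at most 10 in all, crops included, and the job is handed in when it is done.

Besides the shell and the picture viewer there is one more tool, called after "Emit:" as name([rows], argument=value, ...), one row to a line, values as JSON. step_arm: Moves the arm, as the interface text tells. Its arguments: {"type":"object","properties":{"rows":{"type":"array"},"jaw":{"type":"number"},"squeeze":{"type":"number"}},"required":["rows"]}

```bash
mkdir -p pics
cat > h.py <<'E'
import numpy as np, cv2
from rig import get_obs, camera, hand_in, cut_out, robot
def cloud(c):
    d=c["depth"];f=210/np.tan(np.radians(c["fov_y"])/2)
    v,u=np.mgrid[0:420,0:560]
    P=np.stack([(u-c["cx"])/f*d,-(v-c["cy"])/f*d,-d,np.ones_like(d)],-1)
    return (P@np.array(c["extrinsics"]).T)[...,:3]
E
python3 - <<'E'
from h import *
print(robot.tip_extent, get_obs())
for n in("scene","top"):
    c=camera(n);cv2.imwrite(f"pics/{n}0.png",c["pixels"]);W=cloud(c);ok=c["depth"]>0
    print(n,{k:v for k,v in c.items() if k not in("pixels","depth")})
    for l in("press","bed","soap_carton","crank","pink_dripper","pink_soap","hare","gift_box"):
        for r in cut_out(l,n)[:1]:
            p=W[r["region"]&ok]
            print(l,round(r["confidence"],2),np.round(r["extent"]),np.round(np.percentile(p,[2,50,98],axis=0),3).tolist())
E
```

```text
0.1822 {'time': 0.0, 'q': array([-1.35950779e+00,  5.28454257e-01,  1.43391492e+00,  6.86370078e-06,
        1.18141370e+00, -1.78509514e-01]), 'joint_velocities': array([ 0.00015799,  0.00019325, -0.00056658, -0.0010128 , -0.00139009,
        0.0008699 ]), 'joint_torque': array([-1.66372942e-03, -4.40041888e+01, -1.76591885e+01,  6.32674573e-02,
        5.83116850e-02, -1.76825538e-04]), 'position': array([ 0.23744838, -0.57775663,  0.40377452]), 'tool_rot': array([ 9.81066894e-01,  1.93666077e-01, -1.47744346e-05, -1.09501600e-03]), 'ft_force': array([-0.40462721,  0.29072889,  0.81850906]), 'moment': array([ 0.01479084, -0.00164982,  0.01499476]), 'grip_force': 0.0, 'grip_width': 0.08721068289051451}
scene {'fov_y': 54.87185752883399, 'cx': 283.6242802011745, 'cy': 207.8322464282846, 'extrinsics': array([[-0.75251406,  0.27847557, -0.59680311, -0.06839973],
       [-0.65842431, -0.29866282,  0.69085306,  0.71001036],
       [ 0.0141428 ,  0.91282631,  0.40810306,  0.61334777],
       [ 0.        ,  0.        ,  0.        ,  1.        ]])}
press 0.79 [267. 248.  91. 131.] [[0.447, 
[... 1265 characters left out ...]
.062, 0.008], [0.508, 0.045, 0.016], [0.597, 0.16, 0.031]]
soap_carton 0.59 [259. 225.  76.  23.] [[0.511, -0.083, 0.028], [0.537, -0.017, 0.102], [0.569, 0.058, 0.109]]
crank 0.68 [240. 218.  28.  21.] [[0.495, 0.04, 0.233], [0.528, 0.076, 0.24], [0.551, 0.101, 0.287]]
pink_dripper 0.65 [392. 276.  44.  44.] [[0.346, -0.42, -0.002], [0.401, -0.376, 0.053], [0.452, -0.313, 0.087]]
pink_soap 0.87 [370. 221.  41.  30.] [[0.524, -0.359, -0.0], [0.558, -0.307, 0.084], [0.596, -0.267, 0.091]]
hare 0.73 [151. 260.  25.  21.] [[0.404, 0.316, 0.001], [0.428, 0.332, 0.066], [0.457, 0.362, 0.117]]
gift_box 0.85 [155. 173.  53.  50.] [[0.629, 0.265, 0.007], [0.679, 0.326, 0.104], [0.746, 0.394, 0.111]]
```

Run:
```python
from h import *
a=cv2.imread("pics/scene0.png")[130:340,200:400]; b=cv2.imread("pics/top0.png")[150:290,180:320]
a=cv2.resize(a,(400,420),interpolation=cv2.INTER_CUBIC);b=cv2.resize(b,(400,400),interpolation=cv2.INTER_CUBIC)
cv2.imwrite("pics/a.png",np.hstack([a[:400],b]))
c=camera("top");W=cloud(c);ok=c["depth"]>0
def near(z0,z1,x=(.4,.7),y=(-.15,.25)):
    m=ok&(W[...,2]>z0)&(W[...,2]<z1)&(W[...,0]>x[0])&(W[...,0]<x[1])&(W[...,1]>y[0])&(W[...,1]<y[1]);return W[m]
def rect(n,p): print(n,len(p),cv2.minAreaRect(p[:,:2].astype(np.float32)),p.mean(0).round(4),p.min(0).round(3),p.max(0).round(3))
rect("carton",near(.095,.116)); rect("beam",near(.172,.194)); rect("arm",near(.228,.25)); rect("handle",near(.262,.31)); rect("bed",near(.008,.032,(.45,.62),(-.1,.2)))
c=camera("scene");W=cloud(c);ok=c["depth"]>0
rect("s carton",near(.095,.116)); rect("s handle",near(.25,.31)); rect("s beam",near(.172,.194));rect("s arm",near(.225,.247))
```

```text
carton 861 ((0.5400103330612183, 0.015343330800533295), (0.05333104729652405, 0.20489108562469482), 4.6871113777160645) [ 0.5423 -0.0155  0.1026] [ 0.507 -0.086  0.095] [0.572 0.12  0.112]
beam 736 ((0.5346390008926392, 0.08293047547340393), (0.17573182284832, 0.03998879715800285), 4.25879430770874) [0.5303 0.0821 0.1849] [0.447 0.059 0.173] [0.622 0.107 0.194]
arm 201 ((0.5239601135253906, 0.07249961793422699), (0.08559264242649078, 0.029695214703679085), 46.854576110839844) [0.5315 0.0802 0.239 ] [0.494 0.042 0.231] [0.557 0.106 0.247]
handle 59 ((0.5013744235038757, 0.044464584439992905), (0.017962617799639702, 0.018148494884371758), 5.2450971603393555) [0.5006 0.0441 0.2813] [0.492 0.036 0.264] [0.511 0.053 0.291]
bed 1826 ((0.5349535346031189, 0.04734572023153305), (0.16625219583511353, 0.2852659225463867), 0.3357764780521393) [0.5251 0.0652 0.0172] [ 0.451 -0.095  0.008] [0.618 0.19  0.032]
s carton 650 ((0.5549482703208923, 0.021687589585781097), (0.14349278807640076, 0.20704908668994904), 21.120716094970703) [0.5263 0.0466 0.1029] [ 0.456 -0.091  0.095] [0.605 0.118 0.116]
s handle 142 ((0.4975081980228424, 0.04741347208619118), (0.019148414954543114, 0.015459686517715454), 40.136226654052734) [0.4969 0.048  0.2696] [0.489 0.037 0.25 ] [0.509 0.055 0.287]
s beam 792 ((0.5317313075065613, 0.08282136917114258), (0.17654100060462952, 0.04295054078102112), 5.041220664978027) [0.521  0.0895 0.1837] [0.444 0.055 0.172] [0.619 0.108 0.194]
s arm 282 ((0.5195943117141724, 0.07384716719388962), (0.08467555046081543, 0.03386596217751503), 35.161197662353516) [0.5208 0.0763 0.237 ] [0.491 0.036 0.226] [0.552 0.107 0.247]
```

View pics/a.png

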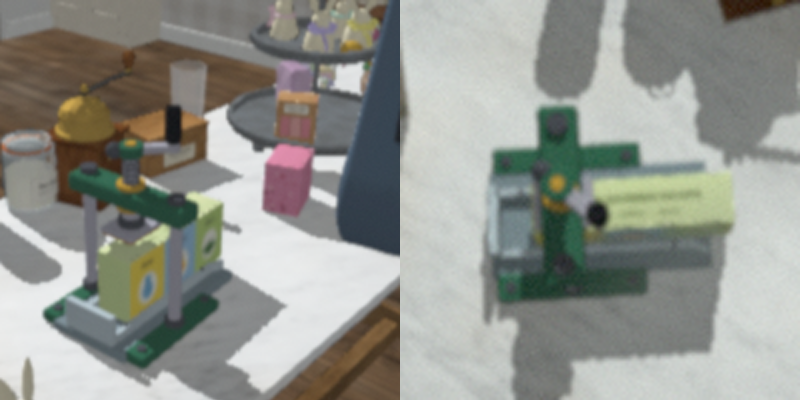

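View pics/scene0.png

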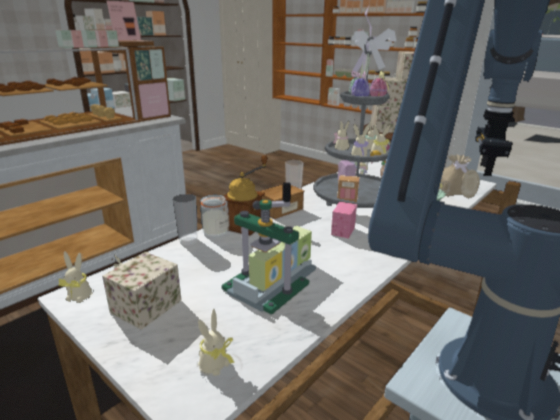

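The crops show the press with its screw at top-view pixel ≈(237,214) and the handle at (249,225). The carton stands between the rails and extends to the right (−y). The way to its near end is clear.

Emit:
step_arm([
  [0.026,0.0375,0,0,0,6],
  [0.026,0.0375,0,0,0,6],
  [0.026,0.0375,0,0,0,6],
  [0.026,0.0375,0,0,0,6],
  [0.026,0.0375,0,0,0,6],
  [0.026,0.0375,0,0,0,6],
  [0.026,0.0375,0,0,0,6],
  [0.026,0.0375,0,0,0,6],
  [0.026,0.0375,0,0,0,6],
  [0.026,0.0375,0,0,0,6],
  [0.026,0.0375,0,0,0,6],
  [0.026,0.0375,0,0,0,6],
], jaw=0)

```text
time: 2.5
position: [0.5503, -0.1268, 0.4049]
tool_rot: [0.679, 0.735, 0.0, 0.0]
ft_force: [0.2, -0.4, -0.2]
grip_width: 0.0004
grip_force: 0.0
```

Emit:
step_arm([
  [0,0,-0.03,0,0,0],
  [0,0,-0.03,0,0,0],
  [0,0,-0.03,0,0,0],
  [0,0,-0.03,0,0,0],
  [0,0,-0.03,0,0,0],
  [0,0,-0.03,0,0,0],
  [0,0,0,0,0,0],
  [0,0,0,0,0,0],
])

```text
time: 3.5
position: [0.55, -0.1283, 0.2255]
tool_rot: [0.68, 0.733, 0.0, 0.001]
ft_force: [0.8, 0.3, 0.4]
grip_width: 0.0001
grip_force: 0.0
```

Emit:
step_arm([
  [-0.001,0.008,0,0,0,0],
  [-0.001,0.008,0,0,0,0],
  [0,0.004,0,0,0,0],
  [0,0.004,0,0,0,0],
  [-0.001,0.004,0,0,0,0],
  [0,0.004,0,0,0,0],
  [0,0.004,0,0,0,0],
  [0,0.004,0,0,0,0],
  [-0.001,0.004,0,0,0,0],
])

```text
time: 4.62
position: [0.5457, -0.084, 0.2248]
tool_rot: [0.68, 0.733, 0.0, 0.0]
ft_force: [0.9, -2.0, 0.4]
grip_width: 0.0005
grip_force: 0.9
```

Emit:
step_arm([
  [0,0.004,0,0,0,0],
  [0,0.003,0,0,0,0],
  [0,0.003,0,0,0,0],
])

```text
time: 5.0
position: [0.5455, -0.0739, 0.2248]
tool_rot: [0.68, 0.733, -0.0, -0.0]
ft_force: [0.7, -0.9, 1.4]
grip_width: 0.0004
grip_force: 1.0
```

```bash
cat > c.py <<'E'
from h import *
c=camera("top");W=cloud(c);ok=c["depth"]>0
m=cut_out("soap_carton","top")
p=W[m[0]["region"]&ok&(W[...,2]>.09)&(W[...,2]<.115)]
print(m[0]["confidence"],cv2.minAreaRect(p[:,:2].astype(np.float32)),p.min(0),p.max(0)); cv2.imwrite("pics/top_c.png",c["pixels"])
E
python3 c.py
```

```text
Traceback (most recent call last):
  File "c.py", line 5, in <module>
    print(m[0]["confidence"],cv2.minAreaRect(p[:,:2].astype(np.float32)),p.min(0),p.max(0)); cv2.imwrite("pics/top_c.png",c["pixels"])
                                                                         ~~~~~^^^
ValueError: zero-size array to reduction operation minimum which has no identity
```

Hidden by the arm; I'll go on by feel.

Emit:
step_arm([
  [-0.001,0.003,0,0,0,0],
  [0,0.003,0,0,0,0],
])

```text
time: 5.35
position: [0.5444, -0.0679, 0.2246]
tool_rot: [0.68, 0.733, -0.0, -0.0]
ft_force: [-0.4, -1.6, 0.7]
grip_width: 0.0007
grip_force: 0.7
```

Emit:
step_arm([
  [0,0.002,0,0,0,0],
  [0,0.002,0,0,0,0],
])

```text
time: 5.6
position: [0.5444, -0.0639, 0.2246]
tool_rot: [0.68, 0.733, -0.0, -0.0]
ft_force: [0.4, -0.6, -0.0]
grip_width: 0.0005
grip_force: 0.5
```

Emit:
step_arm([
  [0,0.002,0,0,0,0],
])

```text
time: 5.72
position: [0.5446, -0.0623, 0.2247]
tool_rot: [0.68, 0.734, -0.0, 0.0]
ft_force: [-1.0, -7.9, 0.7]
grip_width: 0.0007
grip_force: 3.8
```

Emit:
step_arm([
  [0,0.001,0,0,0,0],
  [0,0,0,0,0,0],
])

```text
time: 5.98
position: [0.5447, -0.0621, 0.2249]
tool_rot: [0.679, 0.734, -0.001, 0.001]
ft_force: [-1.0, -6.8, 0.6]
grip_width: 0.0004
grip_force: 3.3
```

Emit:
step_arm([
  [0,-0.005,0,0,0,0],
  [0,-0.03,0,0,0,0],
  [0,-0.03,0.03,0,0,0],
  [0,-0.03,0.06,0,0,0],
  [0,-0.04,0.06,0,0,0],
  [0,-0.04,0.06,0,0,0],
  [0,-0.04,0.05,0,0,0],
], jaw=0.05)

```text
time: 6.85
position: [0.5441, -0.2628, 0.4653]
tool_rot: [0.68, 0.733, 0.001, -0.0]
ft_force: [1.1, -1.2, 0.0]
grip_width: 0.0497
grip_force: 0.0
```

```bash
cat >> c.py <<'E'
def near(z0,z1,x=(.4,.7),y=(-.09,.25)):
    m=ok&(W[...,2]>z0)&(W[...,2]<z1)&(W[...,0]>x[0])&(W[...,0]<x[1])&(W[...,1]>y[0])&(W[...,1]<y[1]);return W[m]
for n in("top","scene"):
    c=camera(n);W=cloud(c);ok=c["depth"]>0;p=near(.25,.31,(.48,.53),(.02,.08));print(n,p.mean(0),p.min(0),p.max(0))
    cv2.imwrite("pics/n_%s.png"%n,c["pixels"])
E
python3 c.py
```

```text
0.92 ((0.53705233335495, 0.054960139095783234), (0.05214414745569229, 0.20180021226406097), 4.188554763793945) [ 0.50463761 -0.04631569  0.0903526 ] [0.56881642 0.1568997  0.11313919]
top [0.50029825 0.04414277 0.27971787] [0.49169095 0.03569414 0.25459387] [0.51184028 0.05410529 0.29083053]
scene [0.49687735 0.04798927 0.26972915] [0.48933432 0.03500915 0.25000344] [0.50964554 0.05430484 0.28683105]
```

Emit:
step_arm([
  [0,0.02,0.04,0,0,0],
  [-0.008,0.05,0,0,0,0],
  [-0.008,0.05,0,0,0,0],
  [-0.008,0.05,0,0,0,0],
  [-0.008,0.05,0,0,0,0],
  [-0.008,0.05,0,0,0,0],
  [-0.003,0.038,0,0,0,0],
  [0,0,0,0,0,0],
])

```text
time: 8.05
position: [0.4998, 0.049, 0.5013]
tool_rot: [0.678, 0.735, -0.001, -0.003]
ft_force: [-0.0, 0.2, -0.4]
grip_width: 0.0501
grip_force: 0.0
```

Run:
```python
from h import *
o=get_obs();print(o["position"],o["ft_force"])
c=camera("scene");cv2.imwrite("pics/pre.png",cv2.resize(c["pixels"][100:310,180:380],(600,630))[:600])
```

```text
[0.49975328 0.04896659 0.50129231] [-0.01227982  0.15508322 -0.44340674]
```

View pics/pre.png

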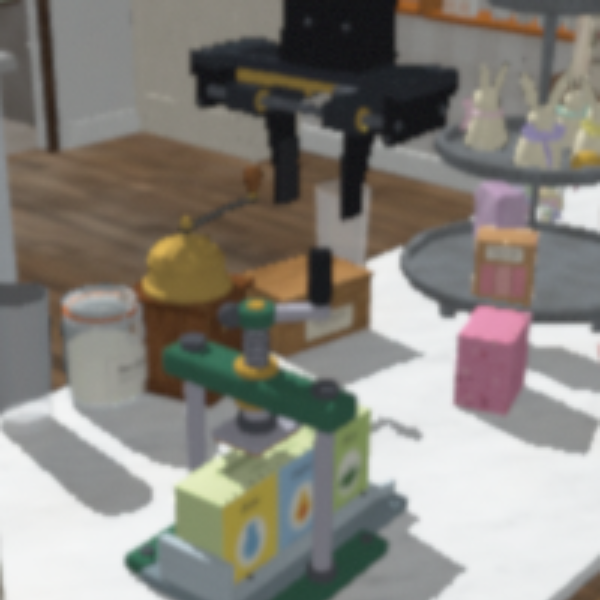

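The gripper's fingers sit above the handle (pixel ≈(320,275) in the crop), straddling it. The carton is against the stop, and the pad is still above it.

Emit:
step_arm([
  [0.001,-0.004,-0.018,0,0,0],
  [0,0,-0.018,0,0,0],
  [0,0,-0.018,0,0,0],
  [0,0,-0.017,0,0,0],
  [0,0,0,0,0,0],
  [0,0,0,0,0,0],
])

```text
time: 8.85
position: [0.5027, 0.0411, 0.4324]
tool_rot: [0.68, 0.733, -0.0, -0.0]
ft_force: [-0.1, -0.3, 0.9]
grip_width: 0.0503
grip_force: 0.0
```

Emit:
step_arm([
  [0,0,0,0,0,0],
  [0,0,0,0,0,0],
  [0,0,0,0,0,0],
  [0,0,0,0,0,0],
  [0,0,0,0,0,0],
], jaw=0, squeeze=35)

```text
time: 9.48
position: [0.5021, 0.0416, 0.4327]
tool_rot: [0.68, 0.733, -0.0, -0.0]
ft_force: [-2.1, -0.0, 2.9]
grip_width: 0.0196
grip_force: 35.0
```

```bash
cat > w.py <<'E'
import numpy as np,sys
from h import get_obs
C=np.array([.534,.0835])
def st():
    o=get_obs();p=o["position"];d=p[:2]-C;a=np.arctan2(d[1],d[0]);r=np.hypot(*d)
    phi=(np.radians(-85.7)-a)%(2*np.pi)
    t=np.array([np.sin(a),-np.cos(a)]);n=d/r;f=o["ft_force"]
    print("t %.2f phi %.1f r %.4f p %s Ftan %.2f Frad %.2f Fz %.2f gw %.4f"%(o["time"],np.degrees(phi),r,p.round(4),-f[:2]@t,f[:2]@n,f[2],o["grip_width"]))
    return o,a
if __name__=="__main__": st()
E
python3 w.py
```

```text
t 9.47 phi 41.6 r 0.0526 p [0.5021 0.0416 0.4327] Ftan -1.62 Frad 1.26 Fz 2.92 gw 0.0196
```

```bash
cat > g.py <<'E'
import numpy as np,sys
# start phi deg, n rows, step deg
p0,n,s=float(sys.argv[1]),int(sys.argv[2]),float(sys.argv[3])
a=np.radians(-85.7-(p0+s*np.arange(n+1)))
P=np.round(.05*np.c_[np.cos(a),np.sin(a)],4);z=np.round(-.00382*np.radians(s*np.arange(n+1)),4)
print([[round(float(v),4) for v in r]+[0,0,0] for r in np.diff(np.c_[P,z],axis=0)])
E
python3 g.py 43 12 6; python3 g.py 115 8 6
```

```text
[[-0.0039, 0.0035, -0.0004, 0, 0, 0], [-0.0035, 0.0038, -0.0004, 0, 0, 0], [-0.0031, 0.0042, -0.0004, 0, 0, 0], [-0.0026, 0.0046, -0.0004, 0, 0, 0], [-0.0022, 0.0047, -0.0004, 0, 0, 0], [-0.0016, 0.005, -0.0004, 0, 0, 0], [-0.0011, 0.0051, -0.0004, 0, 0, 0], [-0.0006, 0.0052, -0.0004, 0, 0, 0], [0.0, 0.0053, -0.0004, 0, 0, 0], [0.0005, 0.0052, -0.0004, 0, 0, 0], [0.001, 0.0051, -0.0004, 0, 0, 0], [0.0016, 0.005, -0.0004, 0, 0, 0]]
[[0.0021, 0.0048, -0.0004, 0, 0, 0], [0.0026, 0.0045, -0.0004, 0, 0, 0], [0.0031, 0.0043, -0.0004, 0, 0, 0], [0.0035, 0.0039, -0.0004, 0, 0, 0], [0.0038, 0.0035, -0.0004, 0, 0, 0], [0.0042, 0.0031, -0.0004, 0, 0, 0], [0.0046, 0.0026, -0.0004, 0, 0, 0], [0.0047, 0.0022, -0.0004, 0, 0, 0]]
```

Emit:
step_arm([
  [-0.0039,0.0035,-0.0004,0,0,0],
  [-0.0035,0.0038,-0.0004,0,0,0],
  [-0.0031,0.0042,-0.0004,0,0,0],
  [-0.0026,0.0046,-0.0004,0,0,0],
  [-0.0022,0.0047,-0.0004,0,0,0],
  [-0.0016,0.005,-0.0004,0,0,0],
])

```text
time: 10.22
position: [0.4859, 0.0661, 0.4305]
tool_rot: [0.68, 0.734, -0.001, 0.002]
ft_force: [-1.3, -6.8, 2.9]
grip_width: 0.0199
grip_force: 35.0
```

```bash
python3 w.py
```

```text
t 10.22 phi 74.4 r 0.0511 p [0.4859 0.0661 0.4305] Ftan 5.96 Frad 3.50 Fz 2.90 gw 0.0199
```

Moving well at about 6 N tangential, as stated.

Emit:
step_arm([
  [-0.0011,0.0051,-0.0004,0,0,0],
  [-0.0006,0.0052,-0.0004,0,0,0],
  [0.0,0.0053,-0.0004,0,0,0],
  [0.0005,0.0052,-0.0004,0,0,0],
  [0.001,0.0051,-0.0004,0,0,0],
  [0.0016,0.005,-0.0004,0,0,0],
])

```text
time: 10.98
position: [0.4868, 0.0974, 0.428]
tool_rot: [0.68, 0.734, -0.002, 0.001]
ft_force: [-2.2, -5.9, 5.2]
grip_width: 0.0202
grip_force: 35.0
```

```bash
python3 w.py
```

```text
t 10.97 phi 110.7 r 0.0492 p [0.4868 0.0974 0.428 ] Ftan 6.30 Frad 0.42 Fz 5.16 gw 0.0202
```

Emit:
step_arm([
  [0.0021,0.0048,-0.0004,0,0,0],
  [0.0026,0.0045,-0.0004,0,0,0],
  [0.0031,0.0043,-0.0004,0,0,0],
  [0.0035,0.0039,-0.0004,0,0,0],
  [0.0038,0.0035,-0.0004,0,0,0],
  [0.0042,0.0031,-0.0004,0,0,0],
  [0.0046,0.0026,-0.0004,0,0,0],
  [0.0047,0.0022,-0.0004,0,0,0],
])

```text
time: 11.98
position: [0.5148, 0.1266, 0.4248]
tool_rot: [0.68, 0.734, -0.002, -0.0]
ft_force: [-5.2, -3.9, 6.1]
grip_width: 0.0198
grip_force: 35.0
```

```bash
python3 w.py; python3 g.py 163 9 6; python3 g.py 217 4 6;python3 g.py 241 4 6;python3 g.py 265 4 6
```

```text
t 11.97 phi 160.3 r 0.0472 p [0.5148 0.1266 0.4248] Ftan 6.35 Frad -1.46 Fz 6.10 gw 0.0198
[[0.005, 0.0016, -0.0004, 0, 0, 0], [0.0051, 0.0011, -0.0004, 0, 0, 0], [0.0052, 0.0006, -0.0004, 0, 0, 0], [0.0053, 0.0, -0.0004, 0, 0, 0], [0.0052, -0.0005, -0.0004, 0, 0, 0], [0.0051, -0.001, -0.0004, 0, 0, 0], [0.005, -0.0016, -0.0004, 0, 0, 0], [0.0048, -0.0021, -0.0004, 0, 0, 0], [0.0045, -0.0026, -0.0004, 0, 0, 0]]
[[0.0043, -0.0031, -0.0004, 0, 0, 0], [0.0039, -0.0035, -0.0004, 0, 0, 0], [0.0035, -0.0038, -0.0004, 0, 0, 0], [0.0031, -0.0042, -0.0004, 0, 0, 0]]
[[0.0026, -0.0046, -0.0004, 0, 0, 0], [0.0022, -0.0047, -0.0004, 0, 0, 0], [0.0016, -0.005, -0.0004, 0, 0, 0], [0.0011, -0.0051, -0.0004, 0, 0, 0]]
[[0.0006, -0.0052, -0.0004, 0, 0, 0], [0.0, -0.0053, -0.0004, 0, 0, 0], [-0.0005, -0.0052, -0.0004, 0, 0, 0], [-0.001, -0.0051, -0.0004, 0, 0, 0]]
```

Emit:
step_arm([
  [0.005,0.0016,-0.0004,0,0,0],
  [0.0051,0.0011,-0.0004,0,0,0],
  [0.0052,0.0006,-0.0004,0,0,0],
  [0.0053,0.0,-0.0004,0,0,0],
  [0.0052,-0.0005,-0.0004,0,0,0],
  [0.0051,-0.001,-0.0004,0,0,0],
  [0.005,-0.0016,-0.0004,0,0,0],
])

```text
time: 12.85
position: [0.5501, 0.1276, 0.4221]
tool_rot: [0.68, 0.733, -0.002, -0.002]
ft_force: [-6.7, -0.8, 8.1]
grip_width: 0.02
grip_force: 35.0
```

```bash
python3 w.py
```

```text
t 12.85 phi 204.3 r 0.0470 p [0.5501 0.1276 0.4221] Ftan 5.99 Frad -3.07 Fz 8.11 gw 0.0200
```

Emit:
step_arm([
  [0.0048,-0.0021,-0.0004,0,0,0],
  [0.0045,-0.0026,-0.0004,0,0,0],
  [0.0043,-0.0031,-0.0004,0,0,0],
])

```text
time: 13.22
position: [0.5637, 0.1204, 0.4209]
tool_rot: [0.68, 0.733, -0.001, -0.002]
ft_force: [-5.9, 2.1, 7.5]
grip_width: 0.02
grip_force: 35.0
```

```bash
python3 w.py
python3 - <<'E'
from h import *
c=camera("scene");cv2.imwrite("pics/gap.png",cv2.resize(c["pixels"][190:300,215:325],(600,600),interpolation=cv2.INTER_CUBIC))
E
```

```text
t 13.22 phi 223.2 r 0.0474 p [0.5637 0.1204 0.4209] Ftan 5.91 Frad -2.05 Fz 7.53 gw 0.0200
```

View pics/gap.png

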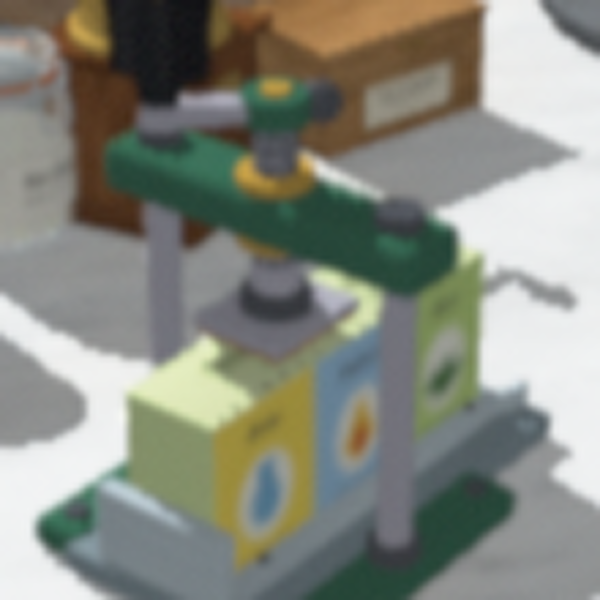

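The pad (crop ≈(275,325)) still hangs a few millimetres above the carton top, and the carton is square against the stop.

```bash
sed -i 's/^C=.*/C=np.array([.5335,.0805])/' w.py; for p in 223 259 295 331 7 43 79 115 ; do python3 g.py $p 6 6; done
```

```text
[[0.0039, -0.0035, -0.0004, 0, 0, 0], [0.0035, -0.0038, -0.0004, 0, 0, 0], [0.0031, -0.0042, -0.0004, 0, 0, 0], [0.0026, -0.0046, -0.0004, 0, 0, 0], [0.0022, -0.0047, -0.0004, 0, 0, 0], [0.0016, -0.005, -0.0004, 0, 0, 0]]
[[0.0011, -0.0051, -0.0004, 0, 0, 0], [0.0006, -0.0052, -0.0004, 0, 0, 0], [0.0, -0.0053, -0.0004, 0, 0, 0], [-0.0005, -0.0052, -0.0004, 0, 0, 0], [-0.001, -0.0051, -0.0004, 0, 0, 0], [-0.0016, -0.005, -0.0004, 0, 0, 0]]
[[-0.0021, -0.0048, -0.0004, 0, 0, 0], [-0.0026, -0.0045, -0.0004, 0, 0, 0], [-0.0031, -0.0043, -0.0004, 0, 0, 0], [-0.0035, -0.0039, -0.0004, 0, 0, 0], [-0.0038, -0.0035, -0.0004, 0, 0, 0], [-0.0042, -0.0031, -0.0004, 0, 0, 0]]
[[-0.0046, -0.0026, -0.0004, 0, 0, 0], [-0.0047, -0.0022, -0.0004, 0, 0, 0], [-0.005, -0.0016, -0.0004, 0, 0, 0], [-0.0051, -0.0011, -0.0004, 0, 0, 0], [-0.0052, -0.0006, -0.0004, 0, 0, 0], [-0.0053, 0.0, -0.0004, 0, 0, 0]]
[[-0.0052, 0.0005, -0.0004, 0, 0, 0], [-0.0051, 0.001, -0.0004, 0, 0, 0], [-0.005, 0.0016, -0.0004, 0, 0, 0], [-0.0048, 0.0021, -0.0004, 0, 0, 0], [-0.0045, 0.0026, -0.0004, 0, 0, 0], [-0.0043, 0.0031, -0.0004, 0, 0, 0]]
[[-0.0039, 0.0035, -0.0004, 0, 0, 0], [-0.0035, 0.0038, -0.0004, 0, 0, 0], [-0.0031, 0.0042, -0.0004, 0, 0, 0], [-0.0026, 0.0046, -0.0004, 0, 0, 0], [-0.0022, 0.0047, -0.0004, 0, 0, 0], [-0.0016, 0.005, -0.0004, 0, 0, 0]]
[[-0.0011, 0.0051, -0.0004, 0, 0, 0], [-0.0006, 0.0052, -0.0004, 0, 0, 0], [0.0, 0.0053, -0.0004, 0, 0, 0], [0.0005, 0.0052, -0.0004, 0, 0, 0], [0.001, 0.0051, -0.0004, 0, 0, 0], [0.0016, 0.005, -0.0004, 0, 0, 0]]
[[0.0021, 0.0048, -0.0004, 0, 0, 0], [0.0026, 0.0045, -0.0004, 0, 0, 0], [0.0031, 0.0043, -0.0004, 0, 0, 0], [0.0035, 0.0039, -0.0004, 0, 0, 0], [0.0038, 0.0035, -0.0004, 0, 0, 0], [0.0042, 0.0031, -0.0004, 0, 0, 0]]
```

Emit:
step_arm([
  [0.0039,-0.0035,-0.0004,0,0,0],
  [0.0035,-0.0038,-0.0004,0,0,0],
  [0.0031,-0.0042,-0.0004,0,0,0],
])

```text
time: 13.65
position: [0.5745, 0.1094, 0.4197]
tool_rot: [0.68, 0.733, 0.0, -0.002]
ft_force: [-5.1, 3.7, 6.0]
grip_width: 0.0201
grip_force: 35.0
```

```bash
python3 w.py
```

```text
t 13.65 phi 239.1 r 0.0501 p [0.5745 0.1094 0.4197] Ftan 5.95 Frad -2.01 Fz 5.99 gw 0.0201
```

Emit:
step_arm([
  [0.0026,-0.0046,-0.0004,0,0,0],
  [0.0022,-0.0047,-0.0004,0,0,0],
  [0.0016,-0.005,-0.0004,0,0,0],
])

```text
time: 14.02
position: [0.5813, 0.0954, 0.4186]
tool_rot: [0.68, 0.733, 0.001, -0.002]
ft_force: [-2.9, 5.0, 5.0]
grip_width: 0.0202
grip_force: 35.0
```

```bash
python3 w.py
```

```text
t 14.03 phi 257.0 r 0.0501 p [0.5813 0.0954 0.4186] Ftan 5.67 Frad -1.29 Fz 5.03 gw 0.0202
```

Emit:
step_arm([
  [0.0011,-0.0051,-0.0004,0,0,0],
  [0.0006,-0.0052,-0.0004,0,0,0],
  [0.0,-0.0053,-0.0004,0,0,0],
])

```text
time: 14.4
position: [0.5837, 0.08, 0.4174]
tool_rot: [0.68, 0.733, 0.002, -0.001]
ft_force: [-0.4, 6.7, 3.6]
grip_width: 0.0199
grip_force: 35.0
```

```bash
python3 w.py
```

```text
t 14.40 phi 274.9 r 0.0502 p [0.5837 0.08   0.4174] Ftan 6.72 Frad -0.52 Fz 3.56 gw 0.0199
```

Emit:
step_arm([
  [-0.0005,-0.0052,-0.0004,0,0,0],
  [-0.001,-0.0051,-0.0004,0,0,0],
  [-0.0016,-0.005,-0.0004,0,0,0],
])

```text
time: 14.78
position: [0.5811, 0.0646, 0.4163]
tool_rot: [0.68, 0.733, 0.003, -0.0]
ft_force: [2.3, 6.1, 2.5]
grip_width: 0.0202
grip_force: 35.0
```

```bash
python3 w.py
```

```text
t 14.78 phi 292.8 r 0.0502 p [0.5811 0.0646 0.4163] Ftan 6.49 Frad 0.28 Fz 2.51 gw 0.0202
```

Emit:
step_arm([
  [-0.0021,-0.0048,-0.0004,0,0,0],
  [-0.0026,-0.0045,-0.0004,0,0,0],
  [-0.0031,-0.0043,-0.0004,0,0,0],
])

```text
time: 15.15
position: [0.5739, 0.0507, 0.4151]
tool_rot: [0.68, 0.733, 0.004, 0.001]
ft_force: [4.2, 5.8, 1.4]
grip_width: 0.0199
grip_force: 35.0
```

```bash
python3 w.py
```

```text
t 15.15 phi 310.6 r 0.0502 p [0.5739 0.0507 0.4151] Ftan 7.12 Frad -0.05 Fz 1.35 gw 0.0199
```

Emit:
step_arm([
  [-0.0035,-0.0039,-0.0004,0,0,0],
  [-0.0038,-0.0035,-0.0004,0,0,0],
  [-0.0042,-0.0031,-0.0004,0,0,0],
])

```text
time: 15.52
position: [0.563, 0.0398, 0.4139]
tool_rot: [0.68, 0.733, 0.004, 0.002]
ft_force: [4.9, 4.7, 0.3]
grip_width: 0.0201
grip_force: 35.0
```

```bash
python3 w.py
```

```text
t 15.53 phi 328.3 r 0.0503 p [0.563  0.0398 0.4139] Ftan 6.72 Frad -0.97 Fz 0.27 gw 0.0201
```

Emit:
step_arm([
  [-0.0046,-0.0026,-0.0004,0,0,0],
  [-0.0047,-0.0022,-0.0004,0,0,0],
  [-0.005,-0.0016,-0.0004,0,0,0],
])

```text
time: 15.9
position: [0.5492, 0.0328, 0.4127]
tool_rot: [0.68, 0.733, 0.004, 0.003]
ft_force: [7.1, 1.4, -1.4]
grip_width: 0.0199
grip_force: 35.0
```

```bash
python3 w.py
```

```text
t 15.90 phi 346.1 r 0.0502 p [0.5492 0.0328 0.4127] Ftan 7.19 Frad 0.92 Fz -1.37 gw 0.0199
```

Emit:
step_arm([
  [-0.0051,-0.0011,-0.0004,0,0,0],
  [-0.0052,-0.0006,-0.0004,0,0,0],
  [-0.0053,0.0,-0.0004,0,0,0],
])

```text
time: 16.27
position: [0.534, 0.0303, 0.4116]
tool_rot: [0.68, 0.733, 0.003, 0.004]
ft_force: [8.0, -0.8, -0.4]
grip_width: 0.0199
grip_force: 35.0
```

```bash
python3 w.py
```

```text
t 16.27 phi 3.7 r 0.0502 p [0.534  0.0303 0.4116] Ftan 7.99 Frad 0.85 Fz -0.38 gw 0.0199
```

Emit:
step_arm([
  [-0.0052,0.0005,-0.0004,0,0,0],
  [-0.0051,0.001,-0.0004,0,0,0],
])

```text
time: 16.52
position: [0.525, 0.0311, 0.4112]
tool_rot: [0.68, 0.733, 0.004, 0.007]
ft_force: [9.4, -3.6, -4.9]
grip_width: 0.0199
grip_force: 35.0
```

```bash
python3 w.py
```

```text
t 16.52 phi 14.0 r 0.0502 p [0.525  0.0311 0.4112] Ftan 9.89 Frad 1.94 Fz -4.88 gw 0.0199
```

```bash
python3 - <<'E'
from h import *
c=camera("scene");cv2.imwrite("pics/gap2.png",cv2.resize(c["pixels"][190:300,215:325],(600,600),interpolation=cv2.INTER_CUBIC))
E
python3 w.py
```

```text
t 16.57 phi 14.8 r 0.0502 p [0.5244 0.0312 0.4111] Ftan 10.02 Frad 2.03 Fz -4.54 gw 0.0202
```

View pics/gap2.png

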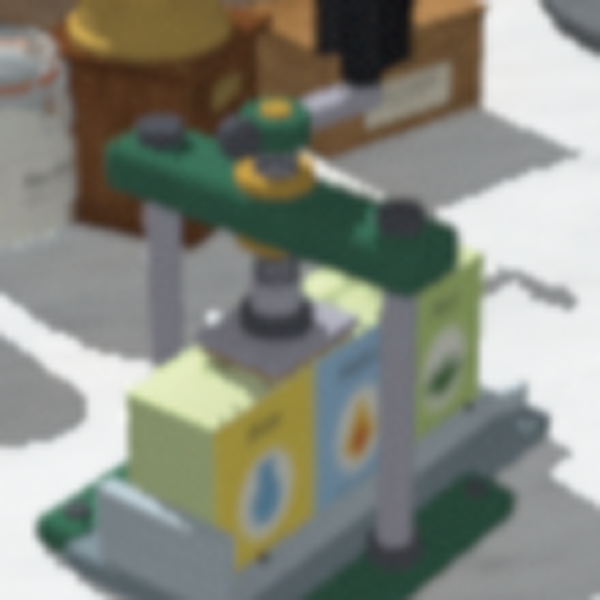

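The pad now sits on the carton (crop ≈(280,340)), and the force step confirms the touch at phi ≈ 5–14°. I'll read the force at finer steps.

Emit:
step_arm([
  [-0.005,0.0016,-0.0004,0,0,0],
])

```text
time: 16.7
position: [0.5202, 0.0322, 0.4108]
tool_rot: [0.68, 0.733, 0.003, 0.007]
ft_force: [10.3, -5.7, -4.6]
grip_width: 0.0202
grip_force: 35.0
```

```bash
python3 w.py
```

```text
t 16.70 phi 19.7 r 0.0501 p [0.5202 0.0322 0.4108] Ftan 11.42 Frad 2.80 Fz -4.57 gw 0.0202
```

Emit:
step_arm([
  [-0.0048,0.0021,-0.0004,0,0,0],
])

```text
time: 16.82
position: [0.5152, 0.034, 0.4104]
tool_rot: [0.68, 0.733, 0.003, 0.008]
ft_force: [9.7, -7.4, -3.8]
grip_width: 0.02
grip_force: 35.0
```

```bash
python3 w.py
```

```text
t 16.82 phi 25.8 r 0.0500 p [0.5152 0.034  0.4104] Ftan 11.74 Frad 3.36 Fz -3.77 gw 0.0200
```

Emit:
step_arm([
  [-0.0045,0.0026,-0.0004,0,0,0],
])

```text
time: 16.95
position: [0.5104, 0.0362, 0.41]
tool_rot: [0.68, 0.734, 0.002, 0.007]
ft_force: [7.5, -9.8, -2.3]
grip_width: 0.0203
grip_force: 35.0
```

```bash
python3 w.py
```

```text
t 16.95 phi 31.9 r 0.0499 p [0.5104 0.0362 0.41  ] Ftan 11.17 Frad 5.19 Fz -2.28 gw 0.0203
```

```bash
python3 g.py 37 10 6
```

```text
[[-0.0043, 0.0031, -0.0004, 0, 0, 0], [-0.0039, 0.0035, -0.0004, 0, 0, 0], [-0.0035, 0.0038, -0.0004, 0, 0, 0], [-0.0031, 0.0042, -0.0004, 0, 0, 0], [-0.0026, 0.0046, -0.0004, 0, 0, 0], [-0.0022, 0.0047, -0.0004, 0, 0, 0], [-0.0016, 0.005, -0.0004, 0, 0, 0], [-0.0011, 0.0051, -0.0004, 0, 0, 0], [-0.0006, 0.0052, -0.0004, 0, 0, 0], [0.0, 0.0053, -0.0004, 0, 0, 0]]
```

Emit:
step_arm([
  [-0.0043,0.0031,-0.0004,0,0,0],
  [-0.0039,0.0035,-0.0004,0,0,0],
  [-0.0035,0.0038,-0.0004,0,0,0],
  [-0.0031,0.0042,-0.0004,0,0,0],
  [-0.0026,0.0046,-0.0004,0,0,0],
  [-0.0022,0.0047,-0.0004,0,0,0],
  [-0.0016,0.005,-0.0004,0,0,0],
  [-0.0011,0.0051,-0.0004,0,0,0],
  [-0.0006,0.0052,-0.0004,0,0,0],
])

```text
time: 18.08
position: [0.4842, 0.0755, 0.406]
tool_rot: [0.679, 0.734, -0.003, 0.003]
ft_force: [-1.4, -11.9, 6.0]
grip_width: 0.0201
grip_force: 35.0
```

```bash
python3 w.py
```

```text
t 18.07 phi 88.5 r 0.0496 p [0.4842 0.0755 0.406 ] Ftan 11.69 Frad 2.61 Fz 5.98 gw 0.0201
```

Emit:
step_arm([
  [0,0,0,0,0,0],
  [0,0,0,0,0,0],
])

```text
time: 18.32
position: [0.4841, 0.0758, 0.4059]
tool_rot: [0.679, 0.734, -0.002, 0.003]
ft_force: [-1.5, -9.4, 5.3]
grip_width: 0.0199
grip_force: 35.0
```

```bash
python3 w.py
```

```text
t 18.32 phi 88.8 r 0.0496 p [0.4841 0.0758 0.4059] Ftan 9.26 Frad 2.36 Fz 5.30 gw 0.0199
```

Emit:
step_arm([
  [0.0,0.0053,-0.0004,0,0,0],
  [0.0005,0.0052,-0.0004,0,0,0],
  [0,0,0,0,0,0],
  [0,0,0,0,0,0],
])

```text
time: 18.82
position: [0.4843, 0.0864, 0.4051]
tool_rot: [0.679, 0.734, -0.003, 0.002]
ft_force: [-3.7, -9.5, 5.6]
grip_width: 0.0201
grip_force: 35.0
```

```bash
python3 w.py
```

```text
t 18.82 phi 101.2 r 0.0496 p [0.4843 0.0864 0.4051] Ftan 9.90 Frad 2.55 Fz 5.57 gw 0.0201
```

Emit:
step_arm([
  [0,0,0,0,0,0],
  [0,0,0,0,0,0],
  [0,0,0,0,0,0],
], jaw=0.034)

```text
time: 19.2
position: [0.4845, 0.0885, 0.4043]
tool_rot: [0.68, 0.733, 0.0, -0.0]
ft_force: [0.8, 0.4, 0.5]
grip_width: 0.0331
grip_force: 0.0
```

Emit:
step_arm([
  [0,0,0.01,0,0,0],
  [0,0,0.02,0,0,0],
  [0,0,0.03,0,0,0],
  [0,0,0.04,0,0,0],
  [0,-0.03,0.03,0,0,0],
  [0,-0.06,0,0,0,0],
  [0,-0.06,0,0,0,0],
  [0,-0.06,0,0,0,0],
  [0,0,0,0,0,0],
])

```text
time: 20.32
position: [0.4846, -0.1255, 0.535]
tool_rot: [0.682, 0.731, -0.0, 0.001]
ft_force: [-0.2, -0.1, 0.7]
grip_width: 0.0338
grip_force: 0.0
```

Run:
```python
from h import *
print(get_obs()["position"],get_obs()["ft_force"])
c=camera("scene");a=cv2.resize(c["pixels"][160:300,200:340],(400,400),interpolation=cv2.INTER_CUBIC)
t=camera("top");W=cloud(t);ok=t["depth"]>0
b=cv2.resize(t["pixels"][150:290,180:320],(400,400),interpolation=cv2.INTER_CUBIC)
cv2.imwrite("pics/end.png",np.hstack([a,b]))
m=ok&(W[...,2]>.235)&(W[...,2]<.28)&(abs(W[...,0]-.5)<.05)&(abs(W[...,1]-.08)<.05);print(W[m].mean(0),W[m].min(0),W[m].max(0))
m=cut_out("soap_carton","top");p=W[m[0]["region"]&ok&(W[...,2]>.09)&(W[...,2]<.115)]
print(cv2.minAreaRect(p[:,:2].astype(np.float32)))
```

```text
[ 0.48455133 -0.12550044  0.53497213] [-0.19385507 -0.05333119  0.74015874]
[0.48344497 0.08679323 0.25396096] [0.47512846 0.07769527 0.23584857] [0.49315872 0.09772587 0.26293742]
((0.5379843711853027, 0.05395198613405228), (0.052994247525930405, 0.20206446945667267), 4.554013252258301)
```

View pics/end.png

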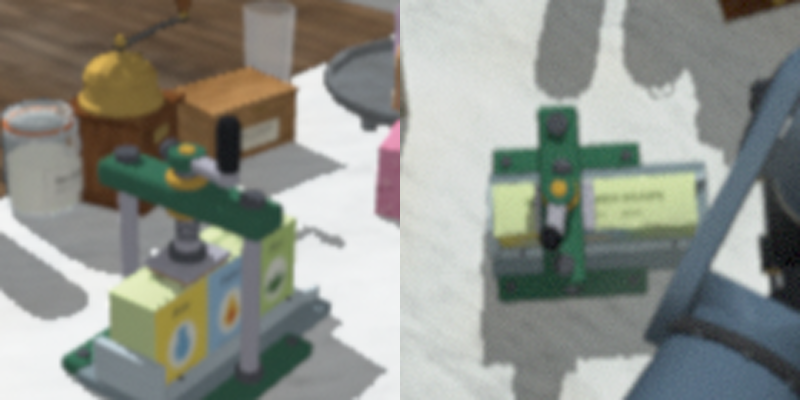

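The pad is clamped on the carton (left crop ≈(190,260)). The carton is home at the stop, the handle is free, and the arm is clear.

```bash
python3 -c "
from h import *
print(hand_in())"
```

```text
the job is handed in; nothing more can be done
None
```

The carton is home against the back stop, and the crank was wound to the felt touch and about a quarter turn more (roughly 91°, give or take 5°). I let go of the handle, the arm is clear, and the job is handed in at about 20 s; no verdict was returned.

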